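Sort the packing-bench handful and stack the trays

ROBOT

A 6-joint arm with a two-finger parallel gripper is mounted at the origin on a cart in front of the work surface, level with it; the furniture and walls round the work are solid. World frame = base frame: x ahead of the robot, y to its left, z up, the work surface at z = 0. Lengths are in mm, angles in rad, forces in N, time in s.
With the tool pointing down it reaches from about 300 to 775 mm from the base axis. Payload 14.6 kg.
Tool frame: the origin (TCP) lies midway between the tips of the shut fingers; the grasp point (between the pads) lies 19 mm behind it; y points along the fingers, z is the direction in which the jaws open and shut, and the axes are right-handed (so a half turn about y gives the same grasp; the last joint's range is limited). The gripper opens to 94 mm and grips with 3 to 60 N. Pads are 16 mm wide; open, the fingers measure 119 mm over their backs; the gripper's body (75 mm by 177 mm) begins 78 mm behind the grasp point.
Start: joints at [-1.214, 0.3, 1.521, -0, 1.321, -0.067], TCP at [226.167, -501.336, 205.446] pointing down, gripper open.
Joint ranges: [-3.03, 3.03], [-0.79, 2.21], [0.23, 2.52], [-1.04, 4.18], [0, 3.07], [-2.55, 2.55]. Speed limits (rad/s): [2.22, 2.22, 2.57, 3.14, 3.14, 3.14].

INTERFACE

Orientations are given as [roll, pitch, yaw] about the fixed x, y, z axes, in that order (R = Rz(yaw) Ry(pitch) Rx(roll)).
In Python, from cell import manip gives the robot as it stands.
- The arm moves only by the tool play_rows, never from a script. Its argument "series" is a list of rows, each a list of 3 entries, a list of its own where there are three numbers: the shift along the tool's x, y, z in m, then the turn about the tool's y in rad, then the closure, from 0 (fully open) to 1 (shut). In form: [[[dx, dy, dz], twist, grip], ...]. A call has 1 to 20 rows; each row is the pose to reach, as a shift and turn from the pose measured when the call began, along the tool's axes at that moment; what a row does not reach only later rows make up. A row lasts 1/10 s, in which the tool goes at most 50 mm and 8.59 degrees, less where a joint would pass 70% of its speed; a pose out of reach is approached as far as the arm can. A call with a gripper value outside its range is refused whole. The fingers move at their own pace and stop on an object; "squeeze" is the grip in N (left out, the last holds). Time passes only in rows, so rows that repeat a pose let the fingers close. It gives the time, the measured TCP pose, the force and the opening at its end, in the units of the state.
- manip.read_state(): the state, without advancing time (a new reading comes with each control period).
- manip.camera(name): name is "scene" or "top" or "wrist"; returns the picture (400x640x3 uint8, red, green, blue); there is no depth.
- manip.camera_params(name): a dict with "K" (3x3 intrinsics, pixels), "dist_coeffs" ([k1, k2, p1, p2, k3] as OpenCV has them; the pictures are not rectified), "rvec" (rotation vector, rad) and "tvec" (3), from world to camera coordinates, as OpenCV has them. Camera axes: x right, y down, z forward; pixel columns grow to the right and rows downward; lengths in mm; the calibration is good to about 2 mm. A picture is of the moment at which its call begins: read the wrist's pose just before it. camera_params takes no time and is no camera call; for the wrist camera it gives the pose at the moment of the call.
- manip.sign_off(): hands the job in, once; it reports no verdict.
The state is a dict: "clock": time; "joints": joint angles; "qd": joint speeds; "effort": joint torques, N m; "eef_pos": TCP position; "eef_rot": TCP orientation; "wrist_force": force on the tool from outside, world axes, zero at the start; "moment": the same for the moment, N m; "finger_gap": finger opening in mm.
Only numpy, scipy, OpenCV 4.12 (cv2) and the standard library are available. Lean on these libraries where they do the work, as an engineer would, in place of code of your own. Each camera call takes 0.05 s, during which the arm holds its last target. There are 200 camera calls.

TASK

Sort the four things strewn along the front edge of the bench right before the robot: lay the two wafer rolls lengthwise in the two grooves of the wider tray, one in each and centred along it, stand the date stamp upright in the middle of the oblong dish and lay the tally counter right side up in the middle of the round dish. Then, with both rolls in, set the narrower tray on the wider one, turned so that its cut-down end lies opposite to the wider tray's cut-down end and its lugs sit level in the shallow rim pockets instead of sinking into the deep slots onto the rolls. Leave the label roll and the tape roll where they are.

Things in the scene. Friction and masses are not known exactly. Their poses are not given: they have to be found in the camera images.
- wafer_a_mid (a point): middle of a pale rolled wafer, a rigid tube 130 mm long along its x axis and 36 to 38 mm across, 0.016 kg, lying on the bench (this point is on the tube's axis, 18 mm above the bench at the start). Grasp across the tube.
- wafer_b_mid (a point): middle of a second, equal wafer roll; described as wafer_a_mid. Either roll may go in either groove. (Other rolls lie farther off to the left and stay there.)
- date_stamp: self-inking date stamp in the row before the robot (a like one far left stays), dark open foot and rounded cap, 40 (x) x 56 (y) x 80 mm, 0.11 kg; origin under the middle of its foot, z up. The cap (40 mm along x, 56 mm along y, 54 to 80 mm up) does not move; grasp it across x there. The foot is 36 x 52 mm.
- counter: grey round hand tally counter lying flat, 54 (x) x 67 (y) x 26 mm over all, 0.07 kg; origin under the middle of that outline, z up. Grasp its drum: 44 mm in diameter, 25 mm high, centred at x -5, y -12 mm. A thumb lever stands out at its +x side (to x 27 mm, y -19 to -5), a thin finger loop at its +y side.
- oblong_dish: low white dish with a rectangular rim, 70 (x) x 86 (y) mm outside, 64 x 80 mm inside, floor 3 mm thick, rim 10 mm high; fixed to the bench; origin under its centre, z up. The date stamp belongs here, its 56 mm side along the dish's long side.
- round_dish: low round white dish, 106 mm in diameter outside, about 96 mm inside, floor 3 mm thick, rim 8 mm high; fixed; origin under its centre. The tally counter belongs here, any way round, its origin over the dish's centre.
- lower_tray: wider white tray, fixed; 172 x 172 mm, inside 160 x 160, floor 5, rim 64 high; origin under its centre. End wall at -x cut down to 26 mm. Grooves along x at y +-33 mm between 6 mm ribs 26 mm apart; a roll's axis there lies 23 mm up, its middle at x 0. Side rims (y +-80 to 86) have 28 mm wide openings: deep slots (bottom 32 mm up) at x -55, +20; shallow pockets (bottom 58 mm up) at x +55, -20
- upper_tray: narrower white tray, loose, 0.3 kg, 150 x 150 mm, walls 42 high; origin under its centre. End wall at -x cut down to 18 mm. Grasp the central square post, 24 x 24 mm, 62 high, across x or y. Lugs 18 mm long (x) stand out to y +-91 at x -55, +20, undersides 5 mm up. Turned 180 degrees, centred to 4 mm, they enter the pockets; its origin is then 53 mm above the wider tray's
- label_roll: bystander: white roll of labels 92 x 134 x 40 mm near the right end of the front edge; leave alone. Origin under its outline's middle.
- tape: bystander: brown tape roll, 90 mm in diameter, 48 mm high, at the front edge just left of the dishes; leave alone. Origin under its centre.
There are look-alikes about, which are no part of the job. Leave any blue or pink look-alike of the part that bears wafer_b_mid alone.

How it is judged (in metres and radians):
On the way, in this order (a step that is already met when the one before it is completed fails the run):
1. both wafer rolls lie in the grooves of the wider tray, one in each (((x of wafer_a_mid in the frame of lower_tray between -0.013 and 0.013 m and y of wafer_a_mid in the frame of lower_tray between 0.023 and 0.043 m and z of wafer_a_mid in the frame of lower_tray between 0.018 and 0.034 m and angle between the x axis of each of wafer_a_mid, wafer_b_mid and the x axis of lower_tray, either way round below 0.15 rad and x of wafer_b_mid in the frame of lower_tray between -0.013 and 0.013 m and y of wafer_b_mid in the frame of lower_tray between -0.043 and -0.023 m and z of wafer_b_mid in the frame of lower_tray between 0.018 and 0.034 m) or (x of wafer_a_mid in the frame of lower_tray between -0.013 and 0.013 m and y of wafer_a_mid in the frame of lower_tray between -0.043 and -0.023 m and z of wafer_a_mid in the frame of lower_tray between 0.018 and 0.034 m and angle between the x axis of each of wafer_a_mid, wafer_b_mid and the x axis of lower_tray, either way round below 0.15 rad and x of wafer_b_mid in the frame of lower_tray between -0.013 and 0.013 m and y of wafer_b_mid in the frame of lower_tray between 0.023 and 0.043 m and z of wafer_b_mid in the frame of lower_tray between 0.018 and 0.034 m))), for 0.2 s.
2. the narrower tray sits turned on the wider one, lugs in the shallow pockets (z of upper_tray in the frame of lower_tray between 0.05 and 0.0565 m and horizontal distance between upper_tray and lower_tray below 0.01 m and angle between the x axis of upper_tray and the x axis of lower_tray, either way round below 0.1 rad and angle between upper_tray's own z axis and vertical below 0.04 rad), for 0.2 s.
At the end, for the whole second after the job is handed in: One roll per groove (13 mm lengthwise, 10 mm sideways, 0.15 rad); narrower tray turned, level, 50 to 56.5 mm above the wider tray's origin (10 mm, 0.1 rad); stamp upright on the oblong dish's floor (14 mm from centre), counter flat on the round dish's (15 mm); all at rest (all of step 2 and ((x of wafer_a_mid in the frame of lower_tray between -0.013 and 0.013 m and y of wafer_a_mid in the frame of lower_tray between 0.023 and 0.043 m and z of wafer_a_mid in the frame of lower_tray between 0.018 and 0.034 m and angle between the x axis of each of wafer_a_mid, wafer_b_mid and the x axis of lower_tray, either way round below 0.15 rad and x of wafer_b_mid in the frame of lower_tray between -0.013 and 0.013 m and y of wafer_b_mid in the frame of lower_tray between -0.043 and -0.023 m and z of wafer_b_mid in the frame of lower_tray between 0.018 and 0.034 m) or (x of wafer_a_mid in the frame of lower_tray between -0.013 and 0.013 m and y of wafer_a_mid in the frame of lower_tray between -0.043 and -0.023 m and z of wafer_a_mid in the frame of lower_tray between 0.018 and 0.034 m and angle between the x axis of each of wafer_a_mid, wafer_b_mid and the x axis of lower_tray, either way round below 0.15 rad and x of wafer_b_mid in the frame of lower_tray between -0.013 and 0.013 m and y of wafer_b_mid in the frame of lower_tray between 0.023 and 0.043 m and z of wafer_b_mid in the frame of lower_tray between 0.018 and 0.034 m)) and horizontal distance between date_stamp and oblong_dish below 0.014 m and z of date_stamp in the frame of oblong_dish between 0 and 0.007 m and angle between date_stamp's own z axis and vertical below 0.06 rad and horizontal distance between counter and round_dish below 0.015 m and z of counter in the frame of round_dish between 0 and 0.007 m and angle between counter's own z axis and vertical below 0.1 rad and linear speed of each of upper_tray, date_stamp, counter below 0.02 m/s); the robot touches nothing.
It fails at once if the label roll is moved by more than 20 mm (distance of label_roll from where it was at the start of the episode above 0.02 m).
It fails at once if the tape roll is moved by more than 20 mm (distance of tape from where it was at the start of the episode above 0.02 m).
It also fails if it takes over 134 s, if anything falls off the work surface, if the arm or the gripper's body presses on something with over 40 N, if the wrist force passes 120 N, or if a joint passes its speed limit or range.

## Working session

There is one attempt and no reset: what is moved stays moved. The work goes in short steps, Python scripts to look and compute and a tool call to move; the robot and the scene stay as the last step left them, time stands still between calls to the robot, and variables do not carry over. Pictures are saved under pics/ and viewed, about 12 in all and at most 16, crops included, and the job is handed in when it is done.

Besides the shell and the picture viewer there is one more tool, called after "Emit:" as name(argument=value, ...) on one line, values as JSON. play_rows: Moves the arm, as the interface text tells. Its arguments: {"type":"object","properties":{"series":{"type":"array","items":{"type":"array"}},"squeeze":{"type":"number"}},"required":["series"]}

```bash
mkdir -p pics; ls
python3 - <<'E'
from cell import manip
import cv2
print(manip.read_state())
for n in("scene","top"):
    p=manip.camera_params(n);print(n,p)
    cv2.imwrite(f"pics/{n}0.png",manip.camera(n)[:,:,::-1])
E
```

```text
pics
{'clock': 0.0, 'joints': array([-1.21360546e+00,  3.00479788e-01,  1.52160211e+00,  1.31760545e-05,
        1.32070126e+00, -6.66139141e-02]), 'qd': array([-1.85525690e-04, -2.43741784e-03,  2.95805941e-03,  1.71991691e-05,
        2.10598207e-03,  6.62057543e-04]), 'effort': array([ 2.29265161e-04, -5.31799507e+01, -3.52732408e+01,  7.08829612e-02,
        2.43914605e-02, -1.20249942e-04]), 'eef_pos': array([ 226.07547607, -501.08927338,  204.87267394]), 'eef_rot': array([-1.57198334e+00,  9.19792122e-05, -2.71779120e+00]), 'wrist_force': array([ 0.41367225,  0.38962368, -0.43659822]), 'moment': array([-0.00313722,  0.02779523, -0.02867136]), 'finger_gap': 94.16818375984603}
scene {'K': array([[437.0326245 ,   0.        , 320.31616919],
       [  0.        , 437.0326245 , 200.23689417],
       [  0.        ,   0.        ,   1.        ]]), 'dist_coeffs': array([-0.10661268,  0.        ,  0.        ,  0.        ,  0.        ]), 'rvec': array([ 1.96911642, -1.08554931,  0.55055095]), 'tvec': array([-149.06084775,  289.74906213, 1234.99972177])}
top {'K': array([[484.50929084,   0.        , 317.98112249],
       [  0.        , 484.50929084, 197.64687599],
       [  0.        ,   0.        ,   1.        ]]), 'dist_coeffs': array([-0.00151679,  0.        ,  0.        ,  0.        ,  0.        ]), 'rvec': array([ 2.17890984, -2.18889406,  0.11493032]), 'tvec': array([ 104.12175283,  493.93160448, 1615.64112495])}
```

View pics/top0.png

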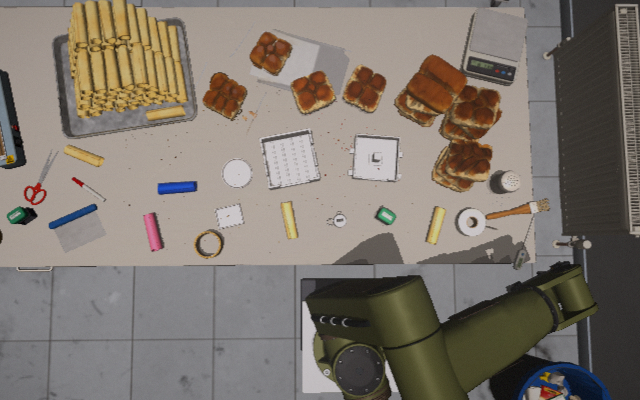

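View pics/scene0.png

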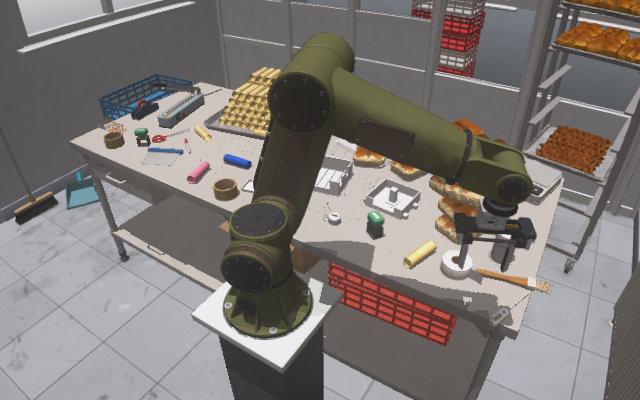

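Top view: wafers at (289,220) and (436,225), counter at (339,220), stamp at (386,214), oblong dish at (230,216), round dish at (237,173), wider tray at (291,158) and narrower tray at (376,157). The tape is at (209,243) and the labels at (471,222).

```bash
cat > h.py <<'E'
from cell import manip
import numpy as np, cv2
from scipy.spatial.transform import Rotation as Ro
def rays(P,uv):
    uv=np.asarray(uv,float).reshape(-1,1,2)
    n=cv2.undistortPoints(uv,P["K"],P["dist_coeffs"])[:,0]
    R=cv2.Rodrigues(P["rvec"])[0]
    c=-R.T@np.ravel(P["tvec"])
    return c,np.c_[n,np.ones(len(n))]@R
def onz(P,uv,z):
    c,d=rays(P,uv); return c+d*((z-c[2])/d[:,2])[:,None]
def proj(P,X): return cv2.projectPoints(np.asarray(X,float).reshape(-1,1,3),P["rvec"],P["tvec"],P["K"],P["dist_coeffs"])[0][:,0]
def tool():
    s=manip.read_state(); return s["eef_pos"],Ro.from_euler("xyz",s["eef_rot"]),s
def togo(x,y,z,ang=None):
    "shift (m) in tool axes and twist to have TCP at x,y,z with jaw axis at world angle ang (mod pi)"
    p,R,s=tool(); d=R.inv().apply(np.array([x,y,z])-p)/1000
    zt=R.as_matrix()[:,2]; a0=np.arctan2(zt[1],zt[0])
    tw=None
    if ang is not None:
        e=(ang-a0+np.pi/2)%np.pi-np.pi/2; tw=-e  # tool y is down: + twist about y = - about world z
    print("shift",d.round(4),"twist",None if tw is None else round(tw,3),"jaw",round(a0,3),"ydir",R.as_matrix()[:,1].round(3),"j6",s["joints"][5].round(2), "j1",s["joints"][0].round(2))
E
python3 - <<'E'
from h import *
im=cv2.imread("pics/top0.png")
c=im[110:260,190:490]
cv2.imwrite("pics/topc.png",cv2.resize(c,None,fx=2.66,fy=2.66,interpolation=cv2.INTER_CUBIC))
P=manip.camera_params("top")
print("cam",rays(P,[[320,200]]))
for n,u,z in [("wA",(289,220),18),("wB",(436,225),18),("counter",(339,220),13),("stamp",(386,214),80),("obl",(230,216),10),("round",(237,173),8),("low",(291,158),64),("up",(376,157),42),("post",(377,157),62),("tape",(209,243),48),("label",(471,222),40)]:
    print(n,onz(P,u,z).round(0))
hsv=cv2.cvtColor(im,cv2.COLOR_BGR2HSV)
m=cv2.inRange(hsv,(18,60,120),(35,255,255))
for ct in cv2.findContours(m,cv2.RETR_EXTERNAL,cv2.CHAIN_APPROX_NONE)[0]:
    if cv2.contourArea(ct)<100: continue
    r=cv2.minAreaRect(ct)
    if r[0][1]>180:
        b=onz(P,cv2.boxPoints(r),20); print(r,b.mean(0).round(1),(b[1]-b[0]).round(1),(b[2]-b[1]).round(1))
E
```

```text
cam (array([ 349.61531836,  129.26027633, 1651.1108152 ]), array([[ 0.0836032 , -0.02088726, -0.99630075]]))
wA [[419. 200.  18.]]
wB [[ 400. -297.   18.]]
counter [[419.  31.  13.]]
stamp [[ 435. -118.   80.]]
obl [[434. 399.  10.]]
round [[581. 377.   8.]]
low [[623. 191.  64.]]
up [[629. -94.  42.]]
post [[626. -94.  62.]]
tape [[344. 461.  48.]]
label [[ 409. -409.   40.]]
((435.7798767089844, 225.23394775390625), (10.82343864440918, 37.355224609375), 16.699243545532227) [ 399.6 -295.6   20. ] [120.6 -39.5   0. ] [-10.7 -35.    0. ]
((288.923095703125, 220.11538696289062), (37.45817947387695, 11.178618431091309), 78.69007110595703) [419.2 200.   20. ] [  7.3 -36.9   0. ] [-123.7  -24.6    0. ]
```

View pics/topc.png

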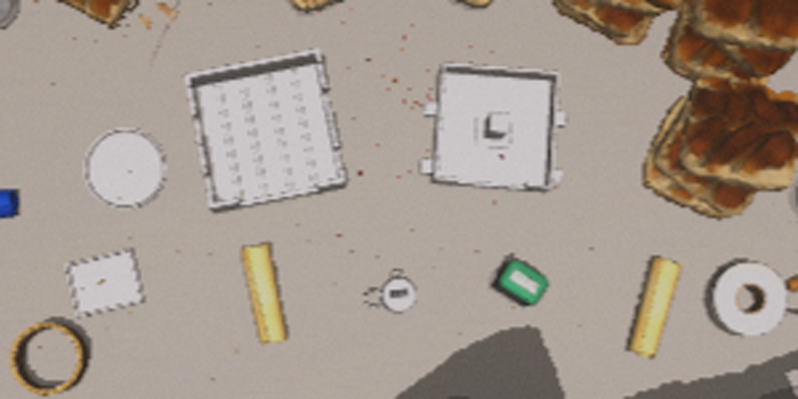

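The crop shows the narrower tray's lugs towards its near end, so its +x points roughly away from the robot. The wider tray's orientation is still unclear and needs a close look. I'll move over wafer B first.

Run:
```python
from h import *
togo(400,-296,200,-0.317+np.pi/2)
P=manip.camera_params("wrist"); p,R,s=tool()
c,d=rays(P,[[320,200]]); print(P["K"][0,0],R.inv().apply(c-p),R.inv().apply(d))
```

```text
shift [-0.2429  0.0051 -0.1155] twist 0.741 jaw -1.147 ydir [-0.     0.001 -1.   ] j6 -0.07 j1 -1.21
355.9009091365709 [-7.38372444e+01 -1.78981781e+02  1.23621775e-01] [[ 0.28468929  0.95912766 -0.00945815]]
```

Emit:
play_rows(series=[[[-0.243,0.005,-0.115],0.741,0],[[-0.243,0.005,-0.115],0.741,0],[[-0.243,0.005,-0.115],0.741,0],[[-0.243,0.005,-0.115],0.741,0],[[-0.243,0.005,-0.115],0.741,0],[[-0.243,0.005,-0.115],0.741,0],[[-0.243,0.005,-0.115],0.741,0],[[-0.243,0.005,-0.115],0.741,0],[[-0.243,0.005,-0.115],0.741,0],[[-0.243,0.005,-0.115],0.741,0],[[-0.243,0.005,-0.115],0.741,0]], squeeze=10)

```text
clock: 1.2
eef_pos: [399.7, -297.1, 200.0]
eef_rot: [-1.572, -0.001, 2.823]
wrist_force: [-0.3, 0.5, -0.0]
finger_gap: 94.2
```

```bash
cat >> h.py <<'E'
def snap(n):
    P=manip.camera_params("wrist"); im=np.ascontiguousarray(manip.camera("wrist")[:,:,::-1])
    cv2.imwrite(f"pics/{n}.png",im); np.save(f"pics/{n}.npy",P,allow_pickle=True); return P,im
def wafer(P,im,z=18,zmin=1500):
    hsv=cv2.cvtColor(im,cv2.COLOR_BGR2HSV); m=cv2.inRange(hsv,(18,60,120),(35,255,255))
    for ct in cv2.findContours(m,cv2.RETR_EXTERNAL,cv2.CHAIN_APPROX_NONE)[0]:
        if cv2.contourArea(ct)<zmin: continue
        w=onz(P,ct[:,0].astype(float),z)[:,:2].astype(np.float32)
        r=cv2.minAreaRect(w); b=cv2.boxPoints(r); e=max(b[1]-b[0],b[2]-b[1],key=np.linalg.norm)
        print("wafer",np.round(r[0],1),np.round(r[1],1),"ang",np.arctan(e[1]/e[0]).round(3),ct[:,0].min(0),ct[:,0].max(0))
E
python3 - <<'E'
from h import *
P,im=snap("w1"); wafer(P,im); p,R,s=tool(); print(p,s["finger_gap"],s["wrist_force"],s["clock"]); togo(400,-296,15,-.317+np.pi/2)
E
```

```text
wafer [ 539.  -338.6] [131.9  24.3] ang 1.251 [247   0] [391  29]
[ 399.85244766 -296.97353985  200.06884214] 94.12062239244572 [ 0.38554661  0.19362443 -0.96139105] 1.25
shift [ 0.      0.1851 -0.0008] twist -0.001 jaw -1.889 ydir [-0.     0.001 -1.   ] j6 1.18 j1 -0.71
```

View pics/w1.png

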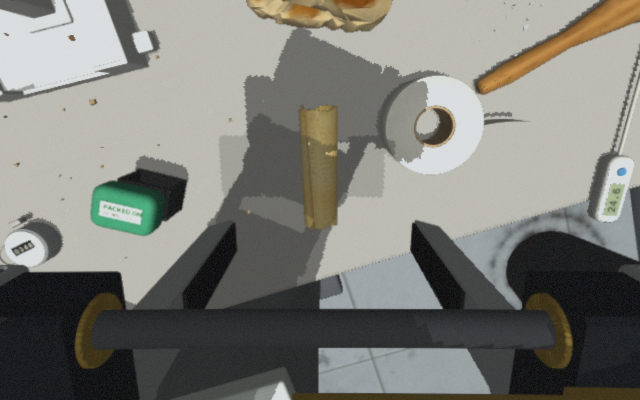

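Wafer B lies in the gripper's shadow at (302–338, 105–228), between the open fingers. The stamp is at (130,207) and the label roll at (433,125). I'll relax the brightness threshold and measure again.

```bash
sed -i 's/im,z=18,zmin=1500/im,z=18,zmin=1500,v=50/; s/m=cv2.inRange(hsv,(18,60,120)/m=cv2.inRange(hsv,(15,80,v)/' h.py
python3 - <<'E'
from h import *
P=np.load("pics/w1.npy",allow_pickle=True).item(); im=cv2.imread("pics/w1.png"); wafer(P,im)
print(onz(P,[[302,107],[337,107],[305,228],[337,228]],18))
E
```

```text
wafer [  80.9 -372. ] [419.   17.4] ang 1.275 [292 387] [639 399]
wafer [ 135.7 -486.7] [ 44.  106.8] ang -0.025 [526 293] [572 368]
wafer [299.7  12.5] [ 43.6 107.1] ang -0.626 [ 75 293] [121 368]
wafer [ 400.5 -291.7] [ 36.7 130.3] ang -0.308 [299 105] [336 229]
wafer [ 445.4 -539.1] [ 29.8 154.5] ang -1.43 [476   0] [639  93]
wafer [ 538.6 -338.5] [131.8  25.1] ang 1.251 [247   0] [391  30]
[[ 465.52245297 -296.46334396   18.        ]
 [ 454.72854086 -329.30516728   18.        ]
 [ 344.14933663 -257.90265806   18.        ]
 [ 333.36085191 -290.73510141   18.        ]]
```

Run:
```python
from h import *
togo(400,-293,5,-.31+np.pi/2)
P=manip.camera_params("top");
```

```text
shift [ 0.001   0.1951 -0.0037] twist -0.008 jaw -1.889 ydir [-0.     0.001 -1.   ] j6 1.18 j1 -0.71
```

Emit:
play_rows(series=[[[0.001,0.05,-0.004],-0.008,0.25],[[0.001,0.1,-0.004],-0.008,0.25],[[0.001,0.14,-0.004],-0.008,0.25],[[0.001,0.17,-0.004],-0.008,0.25],[[0.001,0.185,-0.004],-0.008,0.25],[[0.001,0.195,-0.004],-0.008,0.25],[[0.001,0.195,-0.004],-0.008,0.25],[[0.001,0.195,-0.004],-0.008,0.75],[[0.001,0.195,-0.004],-0.008,0.75],[[0.001,0.195,-0.004],-0.008,0.75],[[0.001,0.195,-0.004],-0.008,0.75],[[0.001,0.195,-0.004],-0.008,0.75],[[0.001,0.195,-0.004],-0.008,0.75],[[0.001,0.195,-0.004],-0.008,0.75],[[0.001,0.195,-0.004],-0.008,0.75]], squeeze=8)

```text
clock: 2.75
eef_pos: [400.2, -292.8, 5.3]
eef_rot: [-1.571, -0.0, 2.831]
wrist_force: [-2.0, 1.0, 5.4]
finger_gap: 36.2
```

Run:
```python
from h import *
togo(480,130,300,0.17+np.pi/2)
```

```text
shift [ 0.0532 -0.2944 -0.4272] twist -0.48 jaw -1.881 ydir [-0.     0.001 -1.   ] j6 1.17 j1 -0.71
```

Emit:
play_rows(series=[[[0,-0.05,0],0,0.75],[[0,-0.1,0],0,0.75],[[0,-0.15,0],0,0.75],[[0.005,-0.2,-0.05],-0.1,0.75],[[0.01,-0.22,-0.1],-0.2,0.75],[[0.02,-0.24,-0.15],-0.3,0.75],[[0.025,-0.26,-0.2],-0.4,0.75],[[0.03,-0.27,-0.25],-0.48,0.75],[[0.04,-0.28,-0.3],-0.48,0.75],[[0.045,-0.29,-0.35],-0.48,0.75],[[0.05,-0.294,-0.4],-0.48,0.75],[[0.053,-0.294,-0.427],-0.48,0.75],[[0.053,-0.294,-0.427],-0.48,0.75],[[0.053,-0.294,-0.427],-0.48,0.75],[[0.053,-0.294,-0.427],-0.48,0.75]])

```text
clock: 4.25
eef_pos: [479.9, 129.1, 299.2]
eef_rot: [-1.571, -0.001, -2.972]
wrist_force: [0.0, -0.2, -0.0]
finger_gap: 36.1
```

Run:
```python
from h import *
P,im=snap("w2"); cv2.imwrite("pics/w2b.png",cv2.resize(im,None,fx=1.25,fy=1.25,interpolation=cv2.INTER_CUBIC))
print(manip.read_state()["finger_gap"])
```

```text
36.332057229175334
```

View pics/w2b.png

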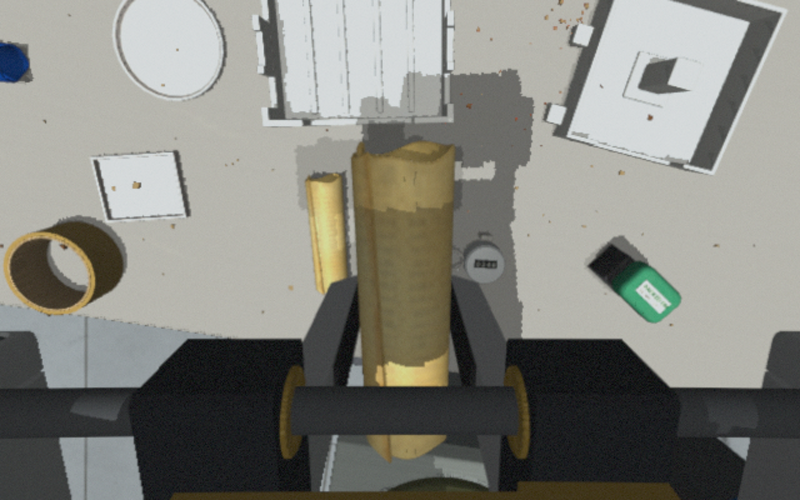

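The wrist view shows the narrower tray with its lugs towards the near end and a low near wall, so its -x end faces the robot. The wider tray's near part is at (262–453, 0–125), and the oblong dish is at (140,185), the round dish at (170,45), the counter at (485,262) and the stamp at (650,290). I'll move on to see the whole wider tray.

Emit:
play_rows(series=[[[-0.04,0,-0.01],0,0.75],[[-0.08,0,-0.02],0,0.75],[[-0.11,0,-0.03],0,0.75],[[-0.12,0,-0.03],0,0.75],[[-0.12,0,-0.03],0,0.75],[[-0.12,0,-0.03],0,0.75]])

```text
clock: 4.9
eef_pos: [593.0, 177.0, 299.3]
eef_rot: [-1.571, -0.001, -2.974]
wrist_force: [-0.6, 0.2, 0.2]
finger_gap: 36.3
```

Run:
```python
from h import *
P,im=snap("w3"); cv2.imwrite("pics/w3b.png",cv2.resize(im[0:260,100:640],None,fx=1.48,fy=1.48,interpolation=cv2.INTER_CUBIC))
print(manip.read_state()["eef_pos"])
```

```text
[592.86457779 177.23694082 299.66485795]
```

View pics/w3b.png

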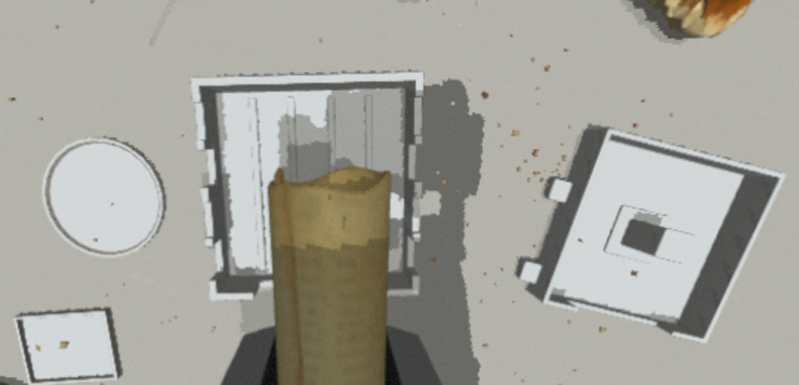

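The wider tray's far end is a full rim, with crop corners (192,80) and (422,73). Its near end is cut down between corner stubs at (212,298) and (418,293), so its -x also faces the robot. The narrower tray therefore has to turn about 180°.

Run:
```python
from h import *
P=np.load("pics/w3.npy",allow_pickle=True).item(); im=cv2.imread("pics/w3.png")
f=lambda a:np.array(a)/1.48+[100,0]
L=onz(P,f([[192,80],[422,73],[418,293],[212,298]]),64)
U=onz(P,f([[608,130],[783,176],[706,342],[545,302]]),42)
for n,Q in(("low",L),("up",U)):
    print(n,Q[:,:2].round(1).tolist(),[np.linalg.norm(Q[i]-Q[i-1]).round(1) for i in range(4)],Q.mean(0).round(1))
    for i,j in((3,0),(2,1)): d=Q[j]-Q[i]; print(np.arctan2(d[1],d[0]).round(3))
    for i,j in((1,0),(2,3)): d=Q[j]-Q[i]; print("y",(np.arctan2(d[1],d[0])-np.pi/2).round(3))
# dishes by white mask
g=cv2.cvtColor(im,cv2.COLOR_BGR2HSV); m=cv2.inRange(g,(0,0,205),(180,40,255))
for ct in cv2.findContours(m,cv2.RETR_EXTERNAL,cv2.CHAIN_APPROX_NONE)[0]:
    if cv2.contourArea(ct)<1500: continue
    w=onz(P,ct[:,0].astype(float),9)[:,:2].astype(np.float32); r=cv2.minAreaRect(w); print(ct[:,0].min(0),ct[:,0].max(0),r)
cv2.imwrite("pics/w3m.png",m)
```

```text
low [[690.9, 297.1], [724.0, 131.2], [558.9, 98.7], [526.4, 264.4]] [np.float64(167.7), np.float64(169.2), np.float64(168.3), np.float64(168.8)] [625.  197.8  64. ]
0.197
0.194
y 0.197
y 0.193
up [[709.6, -25.6], [697.5, -172.5], [551.7, -162.4], [563.6, -15.6]] [np.float64(146.4), np.float64(147.4), np.float64(146.2), np.float64(147.3)] [630.6 -94.   42. ]
-0.069
-0.069
y -0.082
y -0.081
[116 211] [177 255] ((438.909912109375, 402.02789306640625), (62.0909538269043, 76.53141021728516), 13.319319725036621)
[134  97] [208 169] ((583.5318603515625, 377.3883972167969), (92.4558334350586, 92.1595230102539), 50.76382064819336)
[468  88] [630 231] ((628.576171875, -115.25730895996094), (159.44796752929688, 159.98915100097656), 85.43739318847656)
[251  61] [322 183] ((621.6469116210938, 232.49746704101562), (158.75538635253906, 88.1113052368164), 6.508467674255371)
```

Run:
```python
from h import *
P=manip.camera_params("top"); f=lambda a:np.array(a)/2.66+[190,110]
L=onz(P,f([[187,78],[322,52],[345,182],[213,210]]),64); print(L.round(1),L.mean(0))
togo(629,164,12,0.195+np.pi/2)
```

```text
[[685.6 293.   64. ]
 [718.3 124.5  64. ]
 [554.3  96.6  64. ]
 [519.9 260.   64. ]] [619.53701822 193.50532182  64.        ]
shift [-0.0335  0.2876  0.0192] twist -0.028 jaw -1.403 ydir [-0.  0. -1.] j6 1.63 j1 0.23
```

Emit:
play_rows(series=[[[-0.033,0.03,0.019],-0.028,0.75],[[-0.033,0.07,0.019],-0.028,0.75],[[-0.033,0.12,0.019],-0.028,0.75],[[-0.033,0.16,0.019],-0.028,0.75],[[-0.033,0.2,0.019],-0.028,0.75],[[-0.033,0.23,0.019],-0.028,0.75],[[-0.033,0.25,0.019],-0.028,0.75],[[-0.033,0.265,0.019],-0.028,0.75],[[-0.033,0.275,0.019],-0.028,0.75],[[-0.033,0.283,0.019],-0.028,0.75],[[-0.033,0.288,0.019],-0.028,0.75],[[-0.033,0.288,0.019],-0.028,0.75],[[-0.033,0.288,0.019],-0.028,0.75]])

```text
clock: 6.25
eef_pos: [628.7, 164.1, 12.2]
eef_rot: [-1.571, 0.001, -2.946]
wrist_force: [0.9, 1.1, 0.4]
finger_gap: 36.2
```

Emit:
play_rows(series=[[[0,0.001,0],0,0.6],[[0,0.001,0],0,0.55],[[0,0.001,0],0,0.5],[[0,0.001,0],0,0.5],[[0,0,0],0,0.5],[[0,-0.03,0],0,0.5],[[0,-0.07,0],0,0.5],[[0,-0.12,0],0,0.5],[[0,-0.17,0],0,0.3],[[0,-0.22,0],0,0.25],[[0,-0.25,0],0,0.25],[[0,-0.25,0],0,0.25]])

```text
clock: 7.45
eef_pos: [629.7, 164.3, 267.7]
eef_rot: [-1.571, 0.009, -2.946]
wrist_force: [1.1, -0.7, -0.7]
finger_gap: 70.2
```

Run:
```python
from h import *
P,im=snap("w4"); wafer(P,im,23); cv2.imwrite("pics/w4b.png",cv2.resize(im[0:300,100:540],None,fx=1.8,fy=1.8,interpolation=cv2.INTER_CUBIC)); togo(419,200,5,0.197+np.pi/2);
```

```text
wafer [330.9 -49.4] [ 21.9 572.7] ang -1.358 [229 386] [635 399]
wafer [628.7 165.7] [126.9  36.3] ang 0.185 [307 107] [338 211]
wafer [828.2 -50.9] [121.1  52.8] ang 1.107 [499   0] [604  62]
wafer [805.5 108.7] [ 25.6 122.5] ang -1.377 [349   0] [463  26]
shift [ 0.2002  0.2585 -0.0759] twist -0.001 jaw -1.375 ydir [ 0.004  0.001 -1.   ] j6 1.57 j1 0.2
```

View pics/w4b.png

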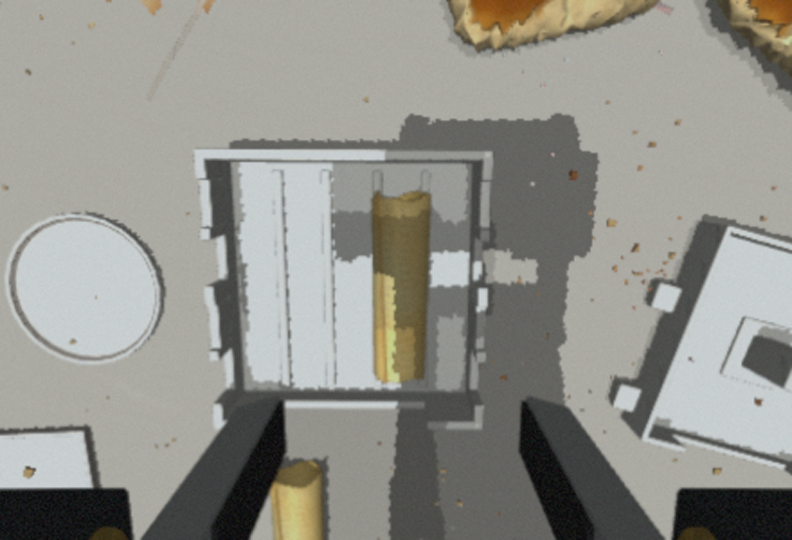

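Wafer B lies in the right groove between its ribs, at crop (372–430, 193–380), about centred. I'll check that against the tray measured in the same picture: rim corners (195,150), (492,153), (482,428), (217,427).

Run:
```python
from h import *
P=np.load("pics/w4.npy",allow_pickle=True).item()
f=lambda a:np.array(a)/1.8+[100,0]
def q(n,Q):
    x=((Q[0]+Q[1])-(Q[2]+Q[3]))/2; y=((Q[0]+Q[3])-(Q[1]+Q[2]))/2
    print(n,Q.mean(0).round(1),np.linalg.norm(x).round(1),np.linalg.norm(y).round(1),np.arctan2(x[1],x[0]).round(3),(np.arctan2(y[1],y[0])-np.pi/2).round(3))
q("rim",onz(P,f([[195,150],[492,153],[482,428],[217,427]]),64))
q("floor",onz(P,f([[237,163],[472,163],[470,389],[240,391]]),5))
w=onz(P,f([[372,194],[430,193],[425,381],[374,381]]),23); q("wafer",w)
# far rib ends of the left groove at 11 mm
q("ribs",onz(P,f([[279,171],[427,171],[425,389],[285,389]]),11))
print(P["tvec"],rays(P,[[320,200]])[0])
```

```text
rim [624.9 197.4  64. ] 169.0 169.6 0.196 0.19
floor [625.1 196.8   5. ] 158.7 161.5 0.18 0.202
wafer [628.1 165.2  23. ] 126.9 36.4 0.188 0.205
ribs [623.9 196.7  11. ] 150.8 98.8 0.187 0.197
[ 38.37755471 589.67822548 611.2007302 ] [700.63730579 178.24143447 447.32195977]
```

The tray centre is (625,197) with yaw 0.193, agreeing at the rim and the floor. Wafer B sits at x -2.8, y -32 in the tray frame, which is good. Next is wafer A.

Emit:
play_rows(series=[[[0.05,0,-0.019],0,0.25],[[0.1,0,-0.038],0,0.25],[[0.15,0.03,-0.057],0,0.25],[[0.19,0.07,-0.07],0,0.25],[[0.2,0.1,-0.076],0,0.25],[[0.2,0.11,-0.076],0,0.25],[[0.2,0.11,-0.076],0,0.25],[[0.2,0.11,-0.076],0,0.25]])

```text
clock: 8.3
eef_pos: [418.8, 199.9, 153.5]
eef_rot: [-1.571, 0.004, -2.946]
wrist_force: [0.0, 0.3, -0.1]
finger_gap: 70.3
```

Run:
```python
from h import *
P,im=snap("w5"); wafer(P,im,18); togo(419,200,5,0.197+np.pi/2)
```

```text
wafer [213.7  43. ] [ 16.4 426.8] ang -1.357 [230 386] [636 399]
wafer [334.1 448.8] [ 68.5 112.3] ang -0.023 [  0 155] [ 79 264]
wafer [419.2 202.1] [130.9  37.3] ang 0.187 [300 105] [343 246]
shift [ 9.000e-04  1.489e-01 -1.000e-04] twist -0.002 jaw -1.375 ydir [ 0.005  0.001 -1.   ] j6 1.74 j1 0.37
```

Emit:
play_rows(series=[[[0.001,0.04,-0.0015],0,0.25],[[0.001,0.08,-0.0015],0,0.25],[[0.001,0.115,-0.0015],0,0.25],[[0.001,0.135,-0.0015],0,0.25],[[0.001,0.148,-0.0015],0,0.25],[[0.001,0.148,-0.0015],0,0.25],[[0.001,0.148,-0.0015],0,0.75],[[0.001,0.148,-0.0015],0,0.75],[[0.001,0.148,-0.0015],0,0.75],[[0.001,0.148,-0.0015],0,0.75],[[0.001,0.148,-0.0015],0,0.75],[[0.001,0.148,-0.0015],0,0.75],[[0.001,0.148,-0.0015],0,0.75],[[0.001,0.148,-0.0015],0,0.75]], squeeze=8)

```text
clock: 9.75
eef_pos: [418.9, 201.5, 6.3]
eef_rot: [-1.571, 0.005, -2.946]
wrist_force: [-1.3, -1.2, 6.5]
finger_gap: 36.4
```

Run:
```python
from h import *
togo(618.7,229.6,12,0.193+np.pi/2)
```

```text
shift [-0.2015 -0.0046  0.0112] twist 0.002 jaw -1.375 ydir [ 0.005  0.001 -1.   ] j6 1.75 j1 0.37
```

Emit:
play_rows(series=[[[0,-0.04,0],0,0.75],[[0,-0.09,0],0,0.75],[[0,-0.13,0],0,0.75],[[-0.02,-0.15,0],0,0.75],[[-0.06,-0.15,0.005],0,0.75],[[-0.1,-0.15,0.01],0,0.75],[[-0.15,-0.15,0.011],0,0.75],[[-0.19,-0.15,0.011],0,0.75],[[-0.2015,-0.15,0.011],0,0.75],[[-0.2015,-0.14,0.011],0,0.75],[[-0.2015,-0.1,0.011],0,0.75],[[-0.2015,-0.07,0.011],0,0.75],[[-0.2015,-0.045,0.011],0,0.75],[[-0.2015,-0.025,0.011],0,0.75],[[-0.2015,-0.012,0.011],0,0.75],[[-0.2015,-0.0055,0.011],0,0.75],[[-0.2015,-0.0055,0.011],0,0.75]])

```text
clock: 11.45
eef_pos: [618.0, 230.0, 12.6]
eef_rot: [-1.571, 0.005, -2.946]
wrist_force: [-0.3, 0.9, 0.4]
finger_gap: 36.2
```

Releasing, then moving on towards the stamp at about (437,-118).

Emit:
play_rows(series=[[[0,0.001,0],0,0.6],[[0,0.001,0],0,0.55],[[0,0.001,0],0,0.5],[[0,0.001,0],0,0.5],[[0,0,0],0,0.5],[[0,-0.03,0],0,0.5],[[0,-0.07,0],0,0.5],[[0,-0.12,0],0,0.5],[[0,-0.17,0],0,0.25],[[0,-0.22,0],0,0.25],[[0,-0.25,0],0,0.25],[[0,-0.25,0],0,0.25]])

```text
clock: 12.65
eef_pos: [617.9, 230.0, 268.2]
eef_rot: [-1.572, 0.013, -2.946]
wrist_force: [0.5, -0.6, 0.6]
finger_gap: 70.1
```

Run:
```python
from h import *
P,im=snap("w6"); wafer(P,im,23); togo(437,-60,250,np.pi/2)
```

```text
wafer [321.1  17.6] [ 21.7 570.9] ang -1.356 [229 386] [635 399]
wafer [629.2 165.4] [128.1  37.3] ang 0.192 [362 108] [396 213]
wafer [618.7 230.8] [128.   36.2] ang 0.186 [308 106] [339 211]
wafer [815.4 -38.7] [64.  96.7] ang -1.391 [561   0] [639  64]
wafer [806.9 107.3] [ 27.7 128.2] ang -1.381 [410   0] [530  28]
shift [0.2334 0.0125 0.2492] twist 0.196 jaw -1.375 ydir [ 0.008  0.003 -1.   ] j6 1.68 j1 0.3
```

Emit:
play_rows(series=[[[0.035,0,0.037],0.05,0.1],[[0.07,0,0.075],0.1,0.1],[[0.105,0.01,0.11],0.196,0.1],[[0.14,0.01,0.15],0.196,0.1],[[0.175,0.01,0.187],0.196,0.1],[[0.21,0.012,0.225],0.196,0.1],[[0.233,0.012,0.249],0.196,0.1],[[0.233,0.012,0.249],0.196,0.1],[[0.233,0.012,0.249],0.196,0.1],[[0.233,0.012,0.249],0.196,0.1],[[0.233,0.012,0.249],0.196,0.1]])

```text
clock: 13.8
eef_pos: [437.6, -58.9, 250.0]
eef_rot: [-1.574, 0.007, -3.14]
wrist_force: [-0.0, 0.4, 1.0]
finger_gap: 84.7
```

Run:
```python
from h import *
P,im=snap("w7"); cv2.imwrite("pics/w7b.png",cv2.resize(im[0:330],None,fx=1.25,fy=1.25,interpolation=cv2.INTER_CUBIC))
g=cv2.cvtColor(im,cv2.COLOR_BGR2HSV); m=cv2.inRange(g,(60,80,40),(95,255,255))
for ct in cv2.findContours(m,cv2.RETR_EXTERNAL,cv2.CHAIN_APPROX_NONE)[0]:
    if cv2.contourArea(ct)<800: continue
    for z in (70,80):
        w=onz(P,ct[:,0].astype(float),z)[:,:2].astype(np.float32); r=cv2.minAreaRect(w); b=cv2.boxPoints(r); print(ct[:,0].min(0),ct[:,0].max(0),z,r,[np.arctan2(*(b[i+1]-b[i])[::-1]).round(3) for i in range(2)])
print(tool()[:1],rays(P,[[320,200]])[0])
```

```text
[353 149] [412 203] 70 ((431.0748291015625, -119.03297424316406), (58.71031188964844, 39.69132995605469), 57.314605712890625) [np.float32(-0.57), np.float32(1.0)]
[353 149] [412 203] 80 ((433.2754211425781, -117.37113952636719), (57.077178955078125, 38.58726501464844), 57.31455993652344) [np.float32(-0.57), np.float32(1.0)]
(array([437.60578112, -58.92196709, 250.06816275]),) [510.18613165 -59.29115634 429.49604678]
```

View pics/w7b.png

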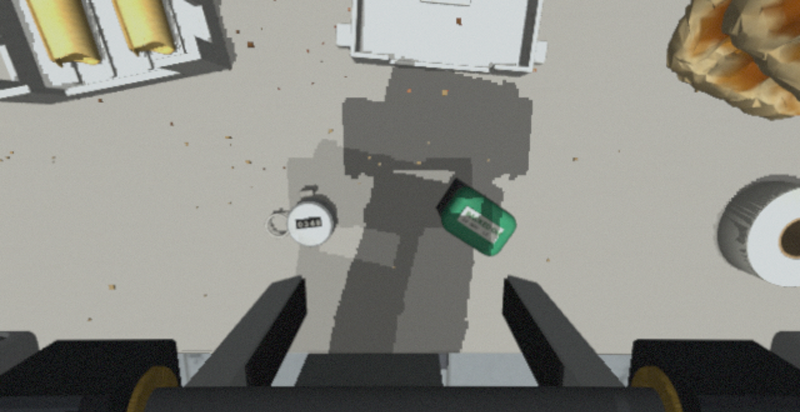

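The stamp's cap is at (478,215) in the view, long axis at 1.0 rad, and the counter is at (310,222) with its loop towards +y and its lever towards +x.

Run:
```python
from h import *
togo(432,-118.5,47,-0.57); print(tool()[2]["joints"])
P=np.load("pics/w7.npy",allow_pickle=True).item()
f=lambda a:np.array(a)/1.25
print("counter drum top",onz(P,f([[310.5,221]]),25),"edges",onz(P,f([[287,221],[335,221],[310,199],[310,245]]),25),"loop",onz(P,f([[272,224]]),5),"lever",onz(P,f([[309,187]]),10))
```

```text
shift [0.0072 0.2028 0.0602] twist -1.0 jaw -1.57 ydir [ 0.007  0.003 -1.   ] j6 1.35 j1 -0.22
[-0.21954678  0.01516792  1.74557781  0.0045111   1.37430415  1.34918029]
counter drum top [[421.08673823  28.78721654  25.        ]] edges [[421.0215371   50.59680504  25.        ]
 [421.15279381   6.0211831   25.        ]
 [441.76065103  28.19831531  25.        ]
 [397.92655869  30.41960915  25.        ]] loop [[413.56878316  70.83626376   5.        ]] lever [[450.68896216  31.79870451  10.        ]]
```

Emit:
play_rows(series=[[[0.001,0,0.01],-0.14,0.1],[[0.003,0.01,0.03],-0.28,0.1],[[0.007,0.02,0.06],-0.42,0.1],[[0.007,0.04,0.06],-0.56,0.1],[[0.007,0.05,0.06],-0.7,0.1],[[0.007,0.06,0.06],-0.85,0.1],[[0.007,0.07,0.06],-1.0,0.1],[[0.007,0.09,0.06],-1.0,0.1],[[0.007,0.12,0.06],-1.0,0.1],[[0.007,0.15,0.06],-1.0,0.1],[[0.007,0.18,0.06],-1.0,0.1],[[0.007,0.195,0.06],-1.0,0.1],[[0.007,0.203,0.06],-1.0,0.1],[[0.007,0.203,0.06],-1.0,0.1]])

```text
clock: 15.25
eef_pos: [432.1, -117.9, 46.2]
eef_rot: [-1.568, 0.006, -2.14]
wrist_force: [0.4, 0.1, 0.2]
finger_gap: 84.5
```

Emit:
play_rows(series=[[[0,0,0],0,0.7],[[0,0,0],0,0.7],[[0,0,0],0,0.7],[[0,0,0],0,0.7],[[0,0,0],0,0.7],[[0,0,0],0,0.7],[[0,0,0],0,0.7],[[0,0,0],0,0.7],[[0,-0.03,0],0,0.7],[[0,-0.07,0],0,0.7],[[0,-0.11,0],0,0.7],[[0,-0.15,0],0,0.7],[[0,-0.17,0],0,0.7],[[0,-0.17,0],0,0.7]], squeeze=20)

```text
clock: 16.65
eef_pos: [431.9, -118.7, 218.5]
eef_rot: [-1.563, 0.007, -2.14]
wrist_force: [0.2, 0.1, -2.2]
finger_gap: 39.0
```

Run:
```python
from h import *
P,im=snap("w8"); togo(420,330,217,0.232)
cv2.imwrite("pics/w8b.png",im)
```

```text
shift [-0.3718  0.0007 -0.251 ] twist -0.801 jaw -0.569 ydir [ 0.007  0.003 -1.   ] j6 0.21 j1 -0.35
```

View pics/w8b.png

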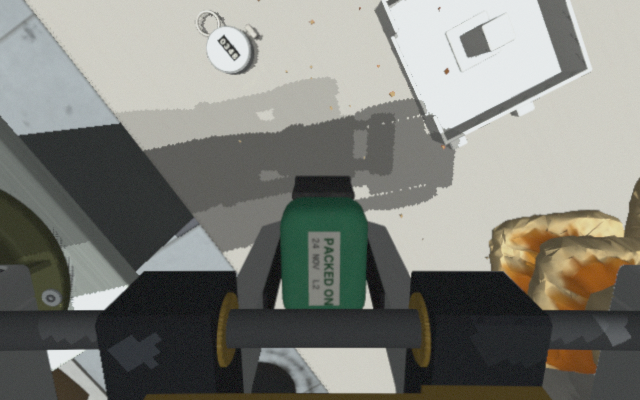

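The stamp is held upright, gap 39 mm. I'll go beside the oblong dish and look.

Emit:
play_rows(series=[[[-0.037,0,-0.025],-0.1,0.7],[[-0.074,0,-0.05],-0.2,0.7],[[-0.111,0,-0.075],-0.3,0.7],[[-0.148,0,-0.1],-0.4,0.7],[[-0.185,0,-0.125],-0.5,0.7],[[-0.222,0,-0.15],-0.6,0.7],[[-0.259,0,-0.175],-0.7,0.7],[[-0.296,0,-0.2],-0.8,0.7],[[-0.333,0,-0.225],-0.8,0.7],[[-0.36,0,-0.243],-0.8,0.7],[[-0.372,0,-0.251],-0.8,0.7],[[-0.372,0,-0.251],-0.8,0.7],[[-0.372,0,-0.251],-0.8,0.7],[[-0.372,0,-0.251],-0.8,0.7]])

```text
clock: 18.1
eef_pos: [420.3, 328.9, 217.4]
eef_rot: [-1.563, 0.001, -1.341]
wrist_force: [0.2, -0.9, -1.5]
finger_gap: 39.0
```

Run:
```python
from h import *
P,im=snap("w9"); 
cv2.imwrite("pics/w9b.png",im); print(tool()[:1])
g=cv2.cvtColor(im,cv2.COLOR_BGR2HSV); m=cv2.inRange(g,(0,0,205),(180,40,255))
for ct in cv2.findContours(m,cv2.RETR_EXTERNAL,cv2.CHAIN_APPROX_NONE)[0]:
    if cv2.contourArea(ct)<1500: continue
    w=onz(P,ct[:,0].astype(float),5)[:,:2].astype(np.float32); r=cv2.minAreaRect(w); print(ct[:,0].min(0),ct[:,0].max(0),r)
```

```text
(array([420.40489317, 328.98400148, 217.61188824]),)
[279 349] [391 391] ((500.3245544433594, 67.3384780883789), (146.56398010253906, 64.42164611816406), 12.94946575164795)
[247   0] [313  46] ((346.8494567871094, 459.2115783691406), (66.38484954833984, 42.31468200683594), 13.444173812866211)
[194   0] [639 309] ((538.124755859375, 348.3940124511719), (515.126953125, 345.5710754394531), 12.619633674621582)
```

View pics/w9b.png

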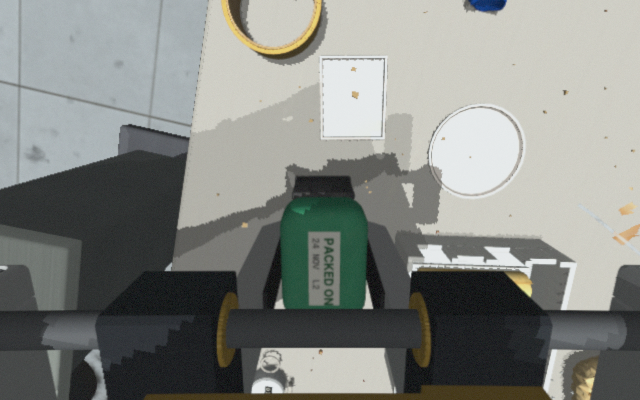

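The oblong dish's rim corners are (319,56), (387,56), (385,139) and (321,139). The round dish is a circle centred near (476,151) with radius 48.

Run:
```python
from h import *
P=np.load("pics/w9.npy",allow_pickle=True).item()
Q=onz(P,[[319,56],[387,56],[385,139],[321,139]],9); print(Q.round(1),Q.mean(0))
for i in range(4): d=Q[i]-Q[i-1]; print(np.linalg.norm(d).round(1),np.arctan2(d[1],d[0]).round(3))
print("round",onz(P,[[476,151]],8),onz(P,[[428,151],[524,151],[476,103],[476,199]],8).mean(0))
togo(*Q.mean(0)[:2],50,0.232)
```

```text
[[391.9 437.9   9. ]
 [459.6 453.7   9. ]
 [480.7 371.9   9. ]
 [413.  356.1   9. ]] [436.30040008 404.88045753   9.        ]
84.5 1.824
69.5 0.23
84.5 -1.319
69.5 -2.912
round [[581.43728177 381.68531621   8.        ]] [581.63925427 380.77005169   8.        ]
shift [-0.0701  0.1679  0.0315] twist -0.002 jaw 0.23 ydir [ 0.007  0.003 -1.   ] j6 0.37 j1 0.6
```

Emit:
play_rows(series=[[[-0.035,0,0.016],0,0.7],[[-0.065,0.02,0.03],0,0.7],[[-0.07,0.06,0.0315],0,0.7],[[-0.07,0.1,0.0315],0,0.7],[[-0.07,0.13,0.0315],0,0.7],[[-0.07,0.15,0.0315],0,0.7],[[-0.07,0.16,0.0315],0,0.7],[[-0.07,0.165,0.0315],0,0.7],[[-0.07,0.1675,0.0315],0,0.7],[[-0.07,0.1675,0.0315],0,0.7],[[-0.07,0.1675,0.0315],0,0.7]])

```text
clock: 19.25
eef_pos: [436.7, 405.0, 51.4]
eef_rot: [-1.562, 0.002, -1.341]
wrist_force: [-0.2, 0.3, -1.7]
finger_gap: 39.1
```

Lower 1.5 mm, release, lift and head for the counter.

Emit:
play_rows(series=[[[0,0.0015,0],0,0.7],[[0,0.0015,0],0,0.7],[[0,0.0015,0],0,0.55],[[0,0.0015,0],0,0.4],[[0,0.0015,0],0,0.3],[[0,0.0015,0],0,0.2],[[0,0.0015,0],0,0.2],[[0,-0.03,0],0,0.2],[[0,-0.07,0],0,0.2],[[0,-0.11,0],0,0.2],[[0,-0.15,0],0,0.2],[[0,-0.16,0],0,0.2],[[0,-0.16,0],0,0.2]])

```text
clock: 20.55
eef_pos: [435.8, 404.7, 212.8]
eef_rot: [-1.559, 0.003, -1.341]
wrist_force: [-0.7, 0.1, -0.2]
finger_gap: 75.6
```

Run:
```python
from h import *
P,im=snap("w10"); cv2.imwrite("pics/w10b.png",im)
g=cv2.cvtColor(im,cv2.COLOR_BGR2HSV); m=cv2.inRange(g,(60,80,40),(95,255,255))
for ct in cv2.findContours(m,cv2.RETR_EXTERNAL,cv2.CHAIN_APPROX_NONE)[0]:
    if cv2.contourArea(ct)<800: continue
    w=onz(P,ct[:,0].astype(float),75)[:,:2].astype(np.float32); print(cv2.minAreaRect(w))
togo(421,40,200,0.1)
```

```text
((436.8719177246094, 404.1400451660156), (39.035743713378906, 57.204463958740234), 13.012426376342773)
shift [ 0.3515  0.0094 -0.0969] twist 0.13 jaw 0.23 ydir [ 0.008  0.004 -1.   ] j6 0.46 j1 0.69
```

The stamp stands at (436.9, 404.1) in the dish centred on (436.4, 404.8), with an upright outline of 39 x 57 mm. Now a close look at the counter with the jaws at about -40° in its own frame, clear of lever and loop.

Run:
```python
from h import *
togo(421,32,150,-0.58)
```

```text
shift [ 0.3594  0.0593 -0.0992] twist 0.81 jaw 0.23 ydir [ 0.008  0.004 -1.   ] j6 0.46 j1 0.69
```

Emit:
play_rows(series=[[[0.036,0,-0.01],0.1,0.2],[[0.072,0,-0.02],0.2,0.2],[[0.108,0,-0.03],0.3,0.2],[[0.144,0.01,-0.04],0.4,0.2],[[0.18,0.02,-0.05],0.5,0.2],[[0.216,0.03,-0.06],0.6,0.2],[[0.252,0.04,-0.07],0.7,0.2],[[0.288,0.05,-0.08],0.81,0.2],[[0.324,0.059,-0.09],0.81,0.2],[[0.35,0.059,-0.097],0.81,0.2],[[0.359,0.059,-0.099],0.81,0.2],[[0.359,0.059,-0.099],0.81,0.2],[[0.359,0.059,-0.099],0.81,0.2],[[0.359,0.059,-0.099],0.81,0.2]])

```text
clock: 22.0
eef_pos: [421.1, 33.4, 150.1]
eef_rot: [-1.566, 0.007, -2.15]
wrist_force: [-0.1, -0.3, -0.0]
finger_gap: 75.1
```

Run:
```python
from h import *
P,im=snap("w11"); 
c=im[80:300,220:430]; cv2.imwrite("pics/w11b.png",cv2.resize(c,None,fx=2.6,fy=2.6,interpolation=cv2.INTER_CUBIC))
```

```text
(no output)
```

View pics/w11b.png

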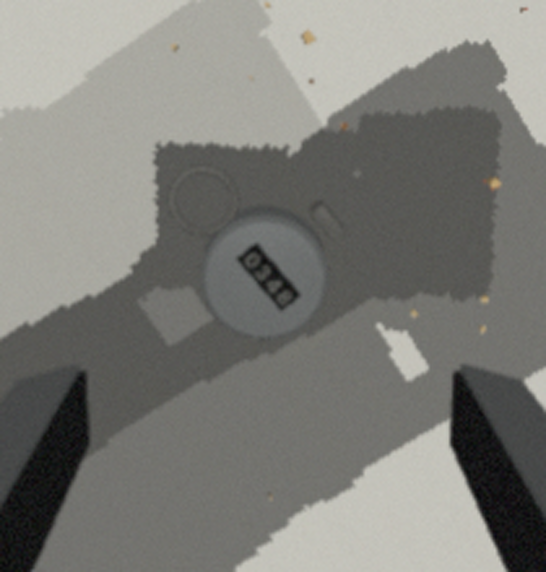

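The drum is at crop (265,276), the loop at (204,200) and the lever at (326,219). Jaws closing along the image's horizontal pass clear of both.

Run:
```python
from h import *
P=np.load("pics/w11.npy",allow_pickle=True).item()
f=lambda a:np.array(a)/2.6+[220,80]
D=onz(P,f([[265,276],[204,276],[326,276]]),25); L=onz(P,f([[204,200]]),5); V=onz(P,f([[326,219]]),8)
print(D,L,V); d=(L-D[0])[0]; v=(V-D[0])[0]; print(np.arctan2(d[1],d[0])-np.pi/2,np.arctan2(v[1],v[0]))
togo(*D[0][:2],7,-0.58)
```

```text
[[419.12025282  31.40528859  25.        ]
 [401.81645378  42.72202412  25.        ]
 [436.43277878  20.08223969  25.        ]] [[413.51823847  62.26225676   5.        ]] [[446.14768088  33.44565686   8.        ]]
0.17959174701210623 0.07534958080279086
shift [ 0.0038  0.1432 -0.0013] twist 0.001 jaw -0.579 ydir [ 0.008  0.004 -1.   ] j6 0.57 j1 -0.01
```

Emit:
play_rows(series=[[[0.004,0.04,-0.001],0,0.2],[[0.004,0.08,-0.001],0,0.2],[[0.004,0.11,-0.001],0,0.2],[[0.004,0.13,-0.001],0,0.2],[[0.004,0.143,-0.001],0,0.2],[[0.004,0.143,-0.001],0,0.2],[[0.004,0.143,-0.001],0,0.7],[[0.004,0.143,-0.001],0,0.7],[[0.004,0.143,-0.001],0,0.7],[[0.004,0.143,-0.001],0,0.7],[[0.004,0.143,-0.001],0,0.7],[[0.004,0.143,-0.001],0,0.7],[[0.004,0.143,-0.001],0,0.7]], squeeze=15)

```text
clock: 23.35
eef_pos: [419.4, 31.1, 7.6]
eef_rot: [-1.566, 0.008, -2.15]
wrist_force: [-1.5, 0.5, 6.0]
finger_gap: 43.1
```

Run:
```python
from h import *
p,R,s=tool(); print(s["finger_gap"]); 
# origin offset from TCP: drum at TCP, yaw .12
a=.12; print("o-d",5*np.cos(a)-12*np.sin(a),5*np.sin(a)+12*np.cos(a))
# keep jaw turn = j1 change ~ +0.6 : rotate everything by th
th=0.5; a+=th; ox,oy=5*np.cos(a)-12*np.sin(a),5*np.sin(a)+12*np.cos(a); print("target tcp",581.5-ox,380-oy)
togo(581.5-ox,380-oy,p[2]+3.5,-0.58+th)
```

```text
43.11468600462709
o-d 3.5274966918022987 12.512264666690992
target tcp 584.403029643135 367.3282827173631
shift [-0.3717 -0.0008 -0.0459] twist -0.499 jaw -0.579 ydir [ 0.009  0.004 -1.   ] j6 0.56 j1 -0.02
```

Emit:
play_rows(series=[[[0,-0.04,0],0,0.7],[[0,-0.09,0],0,0.7],[[0,-0.13,0],0,0.7],[[-0.02,-0.16,-0.002],0,0.7],[[-0.06,-0.16,-0.007],-0.08,0.7],[[-0.1,-0.16,-0.012],-0.16,0.7],[[-0.145,-0.16,-0.018],-0.24,0.7],[[-0.19,-0.16,-0.023],-0.32,0.7],[[-0.235,-0.16,-0.029],-0.4,0.7],[[-0.28,-0.16,-0.035],-0.5,0.7],[[-0.325,-0.16,-0.04],-0.5,0.7],[[-0.355,-0.16,-0.044],-0.5,0.7],[[-0.372,-0.16,-0.046],-0.5,0.7],[[-0.372,-0.16,-0.046],-0.5,0.7],[[-0.372,-0.16,-0.046],-0.5,0.7]])

```text
clock: 24.85
eef_pos: [582.8, 366.5, 169.7]
eef_rot: [-1.563, 0.004, -1.65]
wrist_force: [0.8, -1.3, -0.5]
finger_gap: 43.5
```

Run:
```python
from h import *
P,im=snap("w12"); cv2.imwrite("pics/w12b.png",im); togo(584.4,367.3,11.5,-0.08)
```

```text
shift [-0.0006  0.1586  0.0002] twist 0.001 jaw -0.079 ydir [ 0.008  0.003 -1.   ] j6 0.59 j1 0.51
```

View pics/w12b.png

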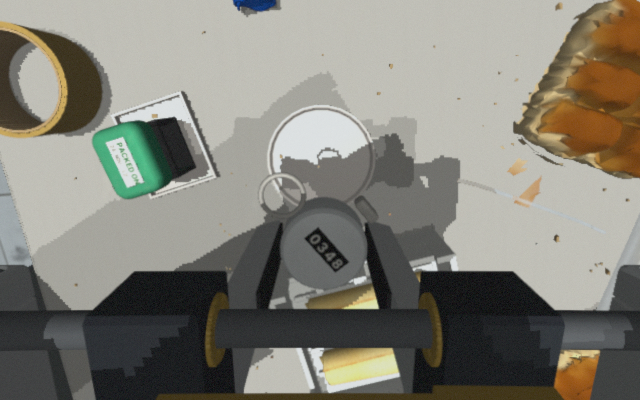

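The counter is level in the jaws and the stamp stands in its dish. The round dish is at (322,156). Lowering the counter.

Run:
```python
from h import *
P=np.load("pics/w12.npy",allow_pickle=True).item()
print(onz(P,[[268,156],[376,156],[322,105],[322,208]],8).round(1),onz(P,[[322,156]],8))
```

```text
[[532.3 388.3   8. ]
 [636.3 380.    8. ]
 [588.  431.9   8. ]
 [580.1 331.7   8. ]] [[584.24682865 384.19513993   8.        ]]
```

Emit:
play_rows(series=[[[-0.001,0.04,0],0,0.7],[[-0.001,0.08,0],0,0.7],[[-0.001,0.11,0],0,0.7],[[-0.001,0.135,0],0,0.7],[[-0.001,0.148,0],0,0.7],[[-0.001,0.154,0],0,0.7],[[-0.001,0.1575,0],0,0.7],[[-0.001,0.1585,0],0,0.7],[[-0.001,0.1585,0],0,0.7]])

```text
clock: 25.8
eef_pos: [584.6, 367.9, 12.6]
eef_rot: [-1.562, 0.005, -1.65]
wrist_force: [-0.5, 0.5, -0.4]
finger_gap: 43.7
```

Emit:
play_rows(series=[[[0,0.001,0],0,0.7],[[0,0.001,0],0,0.5],[[0,0.001,0],0,0.45],[[0,0.001,0],0,0.4],[[0,0.001,0],0,0.4],[[0,0.001,0],0,0.4],[[0,-0.03,0],0,0.4],[[0,-0.07,0],0,0.4],[[0,-0.12,0],0,0.4],[[0,-0.17,0],0,0.4],[[0,-0.22,0],0,0.4],[[0,-0.24,0],0,0.4],[[0,-0.24,0],0,0.4]])

```text
clock: 27.1
eef_pos: [583.1, 367.4, 256.7]
eef_rot: [-1.557, 0.008, -1.65]
wrist_force: [-0.4, -0.8, -0.5]
finger_gap: 56.6
```

Run:
```python
from h import *
P,im=snap("w13"); c=im[60:330,200:450]; cv2.imwrite("pics/w13b.png",cv2.resize(c,None,fx=2,fy=2)); togo(600,-100,260,-0.07+np.pi/2); togo(600,-100,260,-0.07)
```

```text
shift [ 0.4642 -0.0087  0.0545] twist 1.561 jaw -0.079 ydir [ 0.011  0.005 -1.   ] j6 0.59 j1 0.51
shift [ 0.4642 -0.0087  0.0545] twist -0.009 jaw -0.079 ydir [ 0.011  0.005 -1.   ] j6 0.59 j1 0.51
```

View pics/w13b.png

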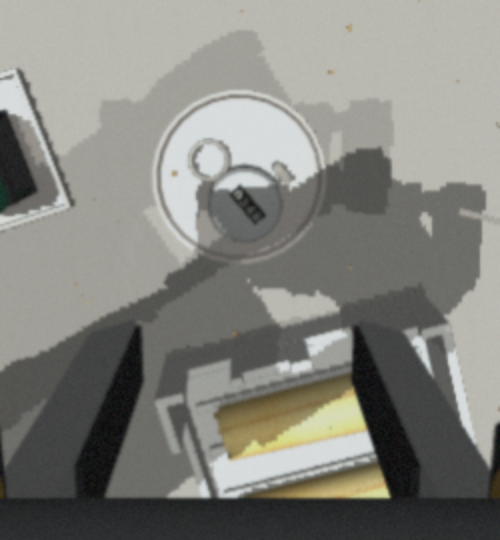

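The counter lies flat in the round dish: drum at (245,203), dish centre at (239,176), loop and lever inside the rim. Next is the narrower tray. To stay in wrist range for a turn of +3.41 rad I start with j6 near +1.5.

Run:
```python
from h import *
P=np.load("pics/w13.npy",allow_pickle=True).item(); f=lambda a:np.array(a)/2+[200,60]
D=onz(P,f([[239,176]]),8)[0]; d=onz(P,f([[245,203]]),28)[0]; l=onz(P,f([[210,159]]),8)[0]
a=np.arctan2(*(l-d)[[1,0]])-np.pi/2; print(D,d,a,"counter origin",d[:2]+[5*np.cos(a)-12*np.sin(a),5*np.sin(a)+12*np.cos(a)])
togo(600,-97,260,-0.07+np.pi/2)
```

```text
[583.18966587 381.87377709   8.        ] [585.54476902 368.63652232  28.        ] 0.649672163385481 counter origin [582.26707516 381.21653515]
shift [ 0.4612 -0.0087  0.0543] twist 1.561 jaw -0.079 ydir [ 0.011  0.005 -1.   ] j6 0.59 j1 0.51
```

Emit:
play_rows(series=[[[0.04,0,0.005],0.14,0.2],[[0.08,0,0.01],0.28,0.2],[[0.12,0,0.015],0.42,0.2],[[0.16,0,0.02],0.56,0.2],[[0.2,0,0.025],0.7,0.2],[[0.24,0,0.03],0.84,0.2],[[0.28,0,0.035],0.98,0.2],[[0.32,0,0.04],1.12,0.2],[[0.36,0,0.045],1.26,0.2],[[0.4,0,0.05],1.4,0.2],[[0.44,-0.009,0.054],1.5,0.2],[[0.46,-0.009,0.054],1.56,0.2],[[0.46,-0.009,0.054],1.56,0.2],[[0.46,-0.009,0.054],1.56,0.2],[[0.46,-0.009,0.054],1.56,0.2]])

```text
clock: 28.65
eef_pos: [599.7, -94.7, 259.3]
eef_rot: [-1.577, 0.009, 3.075]
wrist_force: [-0.0, 0.1, -1.2]
finger_gap: 75.2
```

Run:
```python
from h import *
P,im=snap("w14"); c=im[40:300,190:480]; cv2.imwrite("pics/w14b.png",cv2.resize(c,None,fx=2.3,fy=2.3,interpolation=cv2.INTER_CUBIC)); print(tool()[2]["joints"].round(2),tool()[0])
```

```text
[-0.22  0.39  1.27  0.01  1.47  1.42] [599.7793372  -94.62095989 259.63457822]
```

View pics/w14b.png

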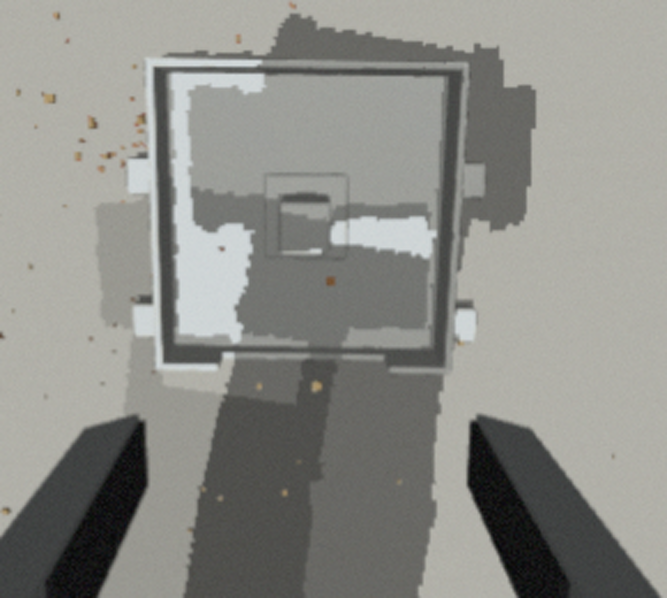

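The narrower tray's crop corners are (147,59), (468,64), (450,374) and (158,369), and the post top is at (279–329, 203–254). The near end is cut down and the lugs confirm -x towards the robot.

Run:
```python
from h import *
P=np.load("pics/w14.npy",allow_pickle=True).item(); f=lambda a:np.array(a)/2.3+[190,40]
def q(n,Q):
    x=((Q[0]+Q[1])-(Q[2]+Q[3]))/2; y=((Q[0]+Q[3])-(Q[1]+Q[2]))/2
    print(n,Q.mean(0).round(1),np.linalg.norm(x).round(1),np.linalg.norm(y).round(1),np.arctan2(x[1],x[0]).round(3),(np.arctan2(y[1],y[0])-np.pi/2).round(3))
q("rim",onz(P,f([[147,59],[468,64],[450,374],[158,369]]),42))
q("floor",onz(P,f([[168,72],[447,75],[432,350],[177,347]]),4))
q("post",onz(P,f([[279,203],[329,202],[329,254],[279,254]]),62))
q("base",onz(P,f([[265,174],[348,173],[348,259],[264,258]]),6))
print(rays(P,[[1,1]])[0])
togo(629,-97,30,-0.075+np.pi/2)
```

```text
rim [630.2 -94.9  42. ] 148.1 147.3 -0.077 -0.081
floor [630.  -94.8   4. ] 143.4 140.4 -0.077 -0.076
post [630.4 -94.4  62. ] 23.5 22.9 -0.066 -0.055
base [630.3 -95.    6. ] 44.2 43.8 -0.072 -0.065
[ 671.64521261 -100.54050044  438.97877217]
shift [-0.0271  0.2299  0.0018] twist 0.009 jaw -1.637 ydir [ 0.01   0.005 -1.   ] j6 1.42 j1 -0.22
```

Emit:
play_rows(series=[[[-0.028,0.03,0],0.011,0.2],[[-0.028,0.07,0],0.011,0.2],[[-0.028,0.11,0],0.011,0.2],[[-0.028,0.15,0],0.011,0.2],[[-0.028,0.185,0],0.011,0.2],[[-0.028,0.21,0],0.011,0.2],[[-0.028,0.225,0],0.011,0.2],[[-0.028,0.23,0],0.011,0.2],[[-0.028,0.23,0],0.011,0.2],[[-0.028,0.23,0],0.011,0.2]])

```text
clock: 29.7
eef_pos: [630.8, -95.2, 31.3]
eef_rot: [-1.577, 0.012, 3.064]
wrist_force: [0.3, 0.6, 0.3]
finger_gap: 75.1
```

Emit:
play_rows(series=[[[0,0,0],0,0.9],[[0,0,0],0,0.9],[[0,0,0],0,0.9],[[0,0,0],0,0.9],[[0,0,0],0,0.9],[[0,0,0],0,0.9],[[0,0,0],0,0.9],[[0,0,0],0,0.9],[[0,0,0],0,0.9],[[0,0,0],0,0.9],[[0,0,0],0,0.9]], squeeze=40)

```text
clock: 30.8
eef_pos: [630.8, -95.2, 31.4]
eef_rot: [-1.577, 0.012, 3.065]
wrist_force: [-1.2, 1.1, 1.7]
finger_gap: 23.7
```

Run:
```python
from h import *
togo(625,197.2,230,None); print(tool()[0],tool()[2]["eef_rot"])
```

```text
shift [ 0.0259 -0.1972 -0.2923] twist None jaw -1.648 ydir [ 0.012  0.005 -1.   ] j6 1.43 j1 -0.21
[630.76736738 -95.23486266  31.3925563 ] [-1.57661222  0.01167214  3.06450929]
```

Emit:
play_rows(series=[[[0,-0.03,0],0,0.9],[[0,-0.07,0],0,0.9],[[0,-0.11,0],0,0.9],[[0,-0.15,0],0,0.9],[[0.003,-0.168,-0.03],-0.13,0.9],[[0.006,-0.168,-0.06],-0.26,0.9],[[0.009,-0.168,-0.09],-0.39,0.9],[[0.011,-0.168,-0.12],-0.52,0.9],[[0.014,-0.168,-0.15],-0.65,0.9],[[0.016,-0.168,-0.18],-0.78,0.9],[[0.019,-0.168,-0.21],-0.91,0.9],[[0.022,-0.168,-0.24],-1.04,0.9],[[0.024,-0.168,-0.27],-1.17,0.9],[[0.026,-0.168,-0.292],-1.3,0.9],[[0.026,-0.168,-0.292],-1.43,0.9],[[0.026,-0.168,-0.292],-1.56,0.9],[[0.026,-0.168,-0.292],-1.7,0.9],[[0.026,-0.168,-0.292],-1.7,0.9],[[0.026,-0.168,-0.292],-1.7,0.9]])

```text
clock: 32.7
eef_pos: [625.2, 197.0, 200.3]
eef_rot: [-1.559, 0.004, -1.523]
wrist_force: [-0.7, -0.4, -3.2]
finger_gap: 23.9
```

Run:
```python
from h import *
togo(625,197.2,180,0.193+np.pi/2); s=tool()[2]; print(s["joints"].round(2),s["finger_gap"],s["moment"],s["wrist_force"])
```

```text
shift [-0.0001  0.0203 -0.0004] twist 1.426 jaw 0.048 ydir [ 0.011  0.005 -1.   ] j6 0.2 j1 0.25
[0.25 0.54 1.2  0.   1.39 0.2 ] 23.88556669058972 [ 0.0067677 -0.0542823 -0.005753 ] [-0.65261065 -0.42899252 -3.17032731]
```

Emit:
play_rows(series=[[[0,0,0],-0.14,0.9],[[0,0,0],-0.28,0.9],[[0,0,0],-0.42,0.9],[[0,0,0],-0.56,0.9],[[0,0,0],-0.7,0.9],[[0,0,0],-0.84,0.9],[[0,0,0],-0.98,0.9],[[0,0,0],-1.12,0.9],[[0,0,0],-1.26,0.9],[[0,0,0],-1.4,0.9],[[0,0,0],-1.54,0.9],[[0,0.01,0],-1.65,0.9],[[0,0.02,0],-1.716,0.9],[[0,0.02,0],-1.716,0.9],[[0,0.02,0],-1.716,0.9],[[0,0.02,0],-1.716,0.9]])

```text
clock: 34.3
eef_pos: [625.6, 197.1, 181.0]
eef_rot: [-1.568, -0.013, 0.19]
wrist_force: [-0.7, -1.0, -3.1]
finger_gap: 23.6
```

Run:
```python
from h import *
togo(625,197.2,84.5,0.193+np.pi/2); P,im=snap("w15"); cv2.imwrite("pics/w15b.png",im)
```

```text
shift [-0.0019  0.0965 -0.0001] twist -0.003 jaw 1.761 ydir [ 0.012  0.005 -1.   ] j6 -1.51 j1 0.25
```

View pics/w15b.png

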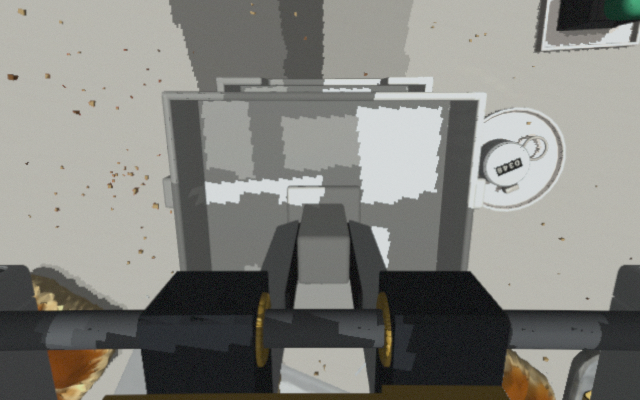

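The narrower tray is held with its full end towards the robot and is centred sideways on the wider tray's near corners at (218–432, 80). Lowering slowly.

Emit:
play_rows(series=[[[-0.001,0.02,0],-0.003,0.9],[[-0.002,0.04,0],-0.003,0.9],[[-0.002,0.06,0],-0.003,0.9],[[-0.002,0.07,0],-0.003,0.9],[[-0.002,0.078,0],-0.003,0.9],[[-0.002,0.084,0],-0.003,0.9],[[-0.002,0.088,0],-0.003,0.9],[[-0.002,0.091,0],-0.003,0.9],[[-0.002,0.093,0],-0.003,0.9],[[-0.002,0.094,0],-0.003,0.9],[[-0.002,0.094,0],-0.003,0.9]])

```text
clock: 35.45
eef_pos: [624.8, 197.2, 87.1]
eef_rot: [-1.568, -0.013, 0.194]
wrist_force: [0.3, 0.7, -3.3]
finger_gap: 23.6
```

No contact, and the lugs are already below rim height, so they are in the pockets. Down the last 2.5 mm and release.

Emit:
play_rows(series=[[[0,0.001,0],0,0.9],[[0,0.002,0],0,0.9],[[0,0.0025,0],0,0.9],[[0,0.0025,0],0,0.9],[[0,0.0025,0],0,0.9]])

```text
clock: 35.95
eef_pos: [625.1, 197.4, 85.1]
eef_rot: [-1.568, -0.014, 0.194]
wrist_force: [-1.3, 1.4, 3.6]
finger_gap: 23.8
```

Emit:
play_rows(series=[[[0,0,0],0,0.75],[[0,0,0],0,0.65],[[0,0,0],0,0.55],[[0,0,0],0,0.5],[[0,0,0],0,0.5],[[0,-0.02,0],0,0.5],[[0,-0.05,0],0,0.5],[[0,-0.09,0],0,0.5],[[0,-0.13,0],0,0.5],[[0,-0.17,0],0,0.5],[[0,-0.18,0],0,0.5],[[0,-0.18,0],0,0.5]])

```text
clock: 37.15
eef_pos: [623.1, 196.5, 266.5]
eef_rot: [-1.568, -0.017, 0.194]
wrist_force: [0.6, -0.3, -0.5]
finger_gap: 46.9
```

Run:
```python
from h import *
P,im=snap("w16"); c=im[60:330,120:520]; cv2.imwrite("pics/w16b.png",cv2.resize(c,None,fx=2,fy=2,interpolation=cv2.INTER_CUBIC)); print(tool()[2]["wrist_force"])
```

```text
[-0.21051653  0.39109816 -1.13501174]
```

View pics/w16b.png

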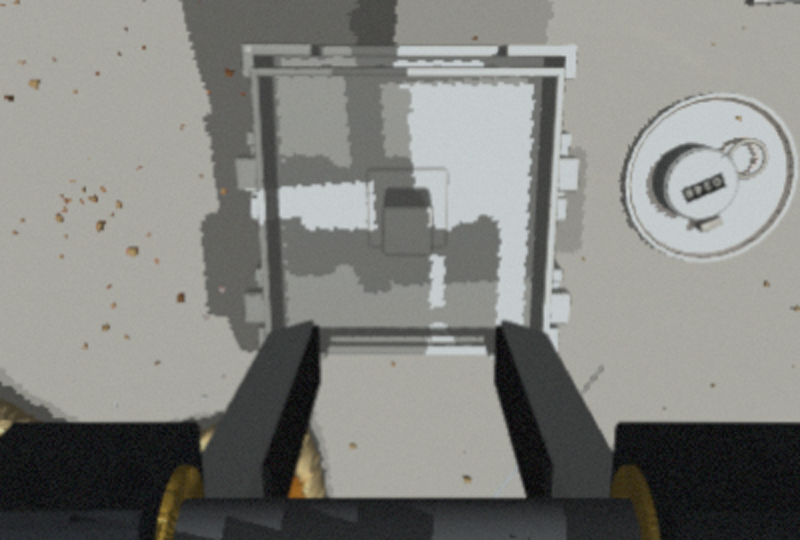

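Run:
```python
from h import *
P=np.load("pics/w16.npy",allow_pickle=True).item(); f=lambda a:np.array(a)/2+[120,60]
Q=onz(P,f([[254,68],[565,68]]),95); R=onz(P,f([[243,46],[577,46]]),64)
for q in(Q,R): d=q[0]-q[1]; print(q.round(1),np.linalg.norm(d).round(1),np.arctan2(d[1],d[0])+np.pi/2, q.mean(0)+np.array([np.cos(.193),np.sin(.193),0])*(75 if q is Q else 86))
for z in(82,115): print(z,onz(P,f([[383,207],[434,207],[434,256],[383,256]]),z).mean(0), onz(P,f([[383,230],[434,230]]),z))
L=onz(P,f([[236,175],[579,174]]),70); print(L, np.linalg.norm(L[0]-L[1]))
```

```text
[[566.4 112.5  95. ]
 [538.  256.8  95. ]] 147.1 0.1946192758695302 [625.81060283 199.0534523   95.        ]
[[558.4  99.5  64. ]
 [525.4 266.8  64. ]] 170.5 0.19469252863313669 [626.28975028 199.61303515  64.        ]
82 [633.3799873  200.29491486  82.        ] [[635.0348857  187.03568801  82.        ]
 [629.89676645 213.1921773   82.        ]]
115 [625.64773313 198.56731583 115.        ] [[627.15188101 186.51591857 115.        ]
 [622.48181111 210.28972128 115.        ]]
[[623.58301249 105.66441124  70.        ]
 [588.12542258 283.18508531  70.        ]] 181.02715377594632
```

Everything agrees: the trays' centres are within 1 mm, yaw is equal, and contact came at about 53.5 mm height. Handing in.

```bash
python3 -c "
from cell import manip
print(manip.read_state()['clock'],manip.sign_off())"
```

```text
the job is handed in; nothing more can be done
37.2 None
```

I finished the sort and handed it in at 37.2 s; no verdict came back, so what follows are my own last measurements.

- **Rolls:** both lie in the wider tray's grooves, at about x -3, y -32 mm and x 0, y +34 mm in its frame, parallel to it within 0.02 rad.
- **Date stamp:** it stands upright within about 1 mm of the oblong dish's centre.
- **Tally counter:** it lies flat within about 1–2 mm of the round dish's centre.
- **Narrower tray:** it sits turned on the wider one. Their centres agree to about 1 mm and yaw to about 0.01 rad. Contact came about 53.5 mm up and the last picture shows the lugs at pocket height, so they are in the shallow pockets, not the deep slots.
- **Label roll and tape roll:** I never touched them, but did not measure them again at the end.

Two readings disagreed slightly. Sizes taken from the wrist camera came out 1–3% small, and the top and wrist cameras placed the wider tray about 5 mm apart. I used the wrist values, and the tray lowered in without touching the rim.

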